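# Park the lidded box in the shelf's corner stop

### The arm

A 6-joint arm with a two-finger parallel gripper is mounted at the origin on the work surface. World frame = base frame: x ahead of the robot, y to its left, z up, the work surface at z = 0. Lengths are in m, angles in rad, forces in N, time in s.
With the tool pointing down it reaches from about 0.325 to 0.9 m from the base axis. Payload 6.1 kg.
Tool frame: the origin (TCP) lies midway between the tips of the shut fingers; the grasp point (between the pads) lies 19 mm behind it; z points along the fingers, y is the line along which they close (so a half turn about z gives the same grasp; the last joint's range is limited). The gripper opens to 85 mm and grips with 20 to 120 N. Pads are 22 mm wide; open, the fingers measure 114 mm over their backs; the gripper's body (76 mm by 85 mm) begins 54 mm behind the grasp point. The pads swing forward as they close: fully open they stand 13 mm farther back than shut.
Start: joints at [1.2, 0.22, 1.526, -0, 1.395, -0.126], TCP at [0.151, 0.606, 0.206] pointing down, gripper open.
Joint ranges: [-2.98, 2.98], [-0.91, 2.08], [0.09, 2.57], [-1.24, 4.39], [0.2, 2.65], [-2.68, 2.68]. Speed limits (rad/s): [2.57, 2.57, 3.01, 3.14, 3.14, 3.14].

### API

Orientations are given as [roll, pitch, yaw] about the fixed x, y, z axes, in that order (R = Rz(yaw) Ry(pitch) Rx(roll)).
In Python, from plant import movep, move_l, set_joints, gripper_to, hold, inverse_kinematics, observe, get_image, get_calibration, Unreachable, job_done gives the robot as it stands. Calls block until the motion is done:
- movep(position, orientation): joint-space move of the TCP to a pose.
- move_l(position, feed=0.15, rotation=None, max_force=None): straight line of the TCP; rotation=None keeps the orientation; feed is the mean speed in m/s. With max_force (N) it stops when the force on the tool has changed by that much, and returns True; else False.
- set_joints(angles): joint-space move.
- gripper_to(opening, f_grip=None): finger opening in m; f_grip is the grip in N (None keeps the last); returns when the fingers have stopped.
- hold(seconds).
- inverse_kinematics(position, orientation): joint angles nearest the present ones, or None.
- observe(): the state.
- get_image(name): name is "side" or "top"; returns (picture, depth): 420x560x3 uint8, red, green, blue; 420x560 float32, m along the optical axis (not along the pixel's ray), 0 where there is no reading.
- get_calibration(name): a dict with "intrinsics" (3x3 intrinsics, pixels), "world_from_camera" (4x4, takes a point from camera to world coordinates). Camera axes: x right, y down, z forward; pixel columns grow to the right and rows downward; lengths in m; the calibration is good to about 2 mm. A picture is of the moment at which its call begins. get_calibration takes no time and is no camera call.
A pose or a line that the arm cannot do raises Unreachable and nothing moves.
- job_done(): hands the job in; it is judged then, once.
The state is a dict: "time_s": time; "q": joint angles; "joint_velocities": joint speeds; "joint_torque": joint torques, N m; "eef_pos": TCP position; "tcp_rot": TCP orientation; "ft_force": force on the tool from outside, world axes, zero at the start; "torque": the same for the moment, N m; "opening": finger opening in m; "grasp_force": force on a finger pad.
Only numpy, scipy, OpenCV 4.12 (cv2) and the standard library are available. Lean on these libraries where they do the work, as an engineer would, in place of code of your own. Each camera call takes 0.05 s, during which the arm holds its last target. There are 200 camera calls.

### The job

Push the closed lidded box along the shelf until it stands square in the corner, with its long side flat against the long wooden batten and its end flat against the short wooden stop. Only push it by its sides with the fingers: do not lift or tip it and do not touch the grip on its lid. Leave the other things on the shelf where they are, and finish with the hand clear of everything.

Things in the scene. Friction and masses are not known exactly. Their poses are not given: they have to be found in the camera images.
- box: closed, lidded green plastic box, loose, about 0.4 kg (0.3 to 0.55), upright flat sides, 90 mm along its x, 120 mm along its y, 55 mm high without the grip on the lid. Origin: centre of its underside. x, y level, z up. It starts in front of the long batten on the robot's side, turned up to 20 degrees from it, 54 to 84 mm short of touching it (measured as if square), and slides on the shelf under about 2 to 7 N. Parked, its +x long side faces the batten.
- handle: black upright grip fixed on the middle of the box's lid, 12 mm (box x) by 40 mm (box y), its top 18 mm above the lid (73 mm above the shelf); not to be touched. Origin: centre of its underside, on the lid.
- fence: long teak batten screwed down on the shelf, 22 mm thick (its x), 372 mm long (its y), 25 mm high. Origin: centre of its underside. Its x axis points away from the robot, to within 15 degrees of world x; the box belongs against its near (-x) face, 11 mm before the origin.
- sidestop: short teak stop screwed down on the shelf, square to the batten and touching its near face, 90 mm long (its x, parallel to the batten's x), 22 mm thick (its y), 25 mm high. Origin: centre of its underside, 56 mm before the batten's origin and 175 mm to its left (+y of the batten) or right (-y), differing from start to start. The box belongs against the face that looks to the batten's middle, 11 mm from the origin.
- tin: small round aluminium tin, 44 mm across, 26 mm high, loose, a bystander; stands before the batten at the end that has no stop (56 mm before the batten's origin and 175 mm to the side). Origin: centre of its underside.
- lever1: pink plastic tyre lever lying flat, about 116 mm along its x, 18 mm wide, 8 mm high; loose bystander on the robot's side of the batten, to the left. Origin: underside, 50 mm from its blunt end.
- lever2: the same kind of tyre lever, to the right.
- spanner: grey steel bicycle spanner lying flat, 170 mm long along its x; loose bystander beyond the batten. Origin: underside, near the middle of its length.
- bowl: small stainless bowl, 120 mm across the rim, 45 mm high; loose bystander out to one side. Origin: centre of its underside.
- can: round can, 50 mm across, 75 mm high; loose bystander out to the other side. Origin: centre of its underside.
Mind the look-alikes: they are no part of the job. Of the things that look like the box, take the one that is farthest to the robot's right at the start. Of the things that look like the sidestop, take the one that is nearest to the robot's base at the start.

How it is judged:
At the end, for the whole second after the job is handed in: The box rests flat on the shelf, within 5 mm of both the batten and the short stop (touching is 0 mm), on the inner side of the stop, square to the batten within 0.05 rad, and still (x of box in the frame of fence between -0.061 and -0.05 m and y of box in the frame of sidestop between -0.076 and 0.076 m and y of box in the frame of fence between -0.13 and 0.13 m and angle between the x axis of box and the x axis of fence, either way round below 0.05 rad and angle between box's own z axis and vertical below 0.05 rad and height (world z) of box below 0.005 m and linear speed of box below 0.01 m/s).
It fails at once if the box is lifted off the shelf by more than 8 mm (height (world z) of box above 0.008 m).
It fails at once if the box is tipped by more than 0.12 rad (angle between box's own z axis and vertical above 0.12 rad).
It fails at once if the grip on the lid is touched (contact force between any of the fingers, the arm and handle above 0.3 N).
It fails at once if another loose thing on the shelf is moved by more than 15 mm (distance of any of tin, lever1, lever2, spanner, bowl, can from where it was at the start of the episode above 0.015 m).
It also fails if it takes over 48 s, if anything falls off the work surface, if the arm or the gripper's body presses on something with over 40 N, if the wrist force passes 120 N, or if a joint passes its speed limit or range.

## Working session

There is one attempt and no reset: what is moved stays moved. The work goes in short steps, each a Python script; the robot and the scene stay as the last script left them, time stands still between calls to the robot, and variables do not carry over. Pictures are saved under pics/ and viewed, at most 10 in all, crops included, and the job is handed in when it is done.

```bash
mkdir -p pics
python3 - <<'E'
from plant import *
import cv2,numpy as np
for n in("top","side"):
    p,d=get_image(n); cv2.imwrite(f"pics/{n}0.png",p[...,::-1]); np.savez(f"{n}0.npz",p=p,d=d)
    c=get_calibration(n); print(n,np.round(c["intrinsics"],1).tolist(),np.round(c["world_from_camera"],3).tolist(),(d==0).mean())
E
```

```text
top [[470.7, 0.0, 280.9], [0.0, 470.7, 208.0], [0.0, 0.0, 1.0]] [[-0.015, -0.995, 0.101, 0.415], [-1.0, 0.016, 0.003, 0.007], [-0.004, -0.1, -0.995, 1.292], [0.0, 0.0, 0.0, 1.0]] 0.0038903061224489794
side [[433.3, 0.0, 284.0], [0.0, 433.3, 212.8], [0.0, 0.0, 1.0]] [[0.743, -0.342, 0.575, -0.172], [-0.669, -0.376, 0.642, -0.763], [-0.003, -0.862, -0.508, 0.657], [0.0, 0.0, 0.0, 1.0]] 0.0040391156462585035
```

View pics/top0.png

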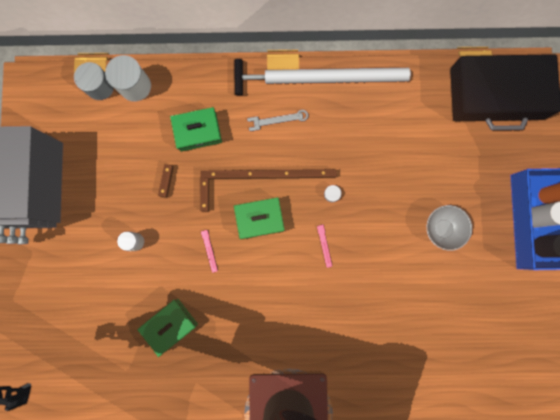

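View pics/side0.png

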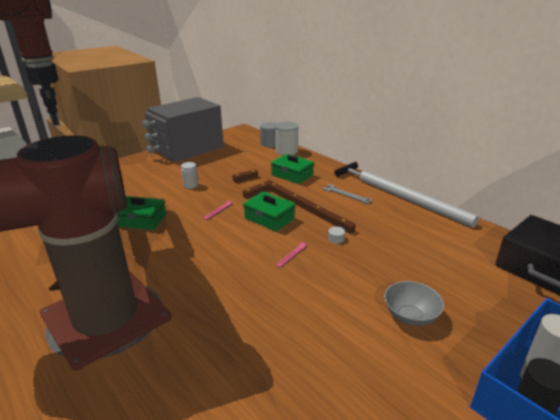

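```bash
cat > h.py <<'E'
from plant import *
import cv2,numpy as np
def ray(n,uv,z):
    c=get_calibration(n);K=np.array(c["intrinsics"]);T=np.array(c["world_from_camera"])
    d=np.c_[np.asarray(uv,float),np.ones(len(uv))]@np.linalg.inv(K).T@T[:3,:3].T;o=T[:3,3]
    return (o+d*((z-o[2])/d[:,2])[:,None])[:,:2]
def rect(n,mask,z,mode=0):
    cs,_=cv2.findContours(mask.astype(np.uint8),cv2.RETR_EXTERNAL,cv2.CHAIN_APPROX_NONE)
    out=[]
    for c in cs:
        if cv2.contourArea(c)<80: continue
        w=ray(n,c[:,0],z); r=cv2.minAreaRect((w*1000).astype(np.float32))
        out.append((np.round(c[:,0].mean(0)),np.round(r[0],1),np.round(r[1],1),round(r[2],2)))
    return out
def masks(p):
    h=cv2.cvtColor(p,cv2.COLOR_RGB2HSV).astype(int)
    g=(h[...,0]>45)&(h[...,0]<80)&(h[...,1]>120)&(h[...,2]>60)
    return h,g
E
python3 - <<'E'
from h import *
f=np.load("top0.npz");p=f["p"];h,g=masks(p)
for x in [(180,270),(195,205),(205,240),(150,270),(217,245),(230,240),(172,208)]: print(x,h[x])
# box: bright lid
print("green",rect("top",g,.055))
m=(h[...,0]<15)&(h[...,2]<110); w=np.zeros_like(m); w[160:220,150:350]=1; m&=w
print("wood",rect("top",m,.025))
s=p[150:270,150:350]; cv2.imwrite("pics/c0.png",cv2.resize(s,None,fx=4,fy=4,interpolation=cv2.INTER_NEAREST)[...,::-1])
mm=np.zeros_like(p);mm[g]=(0,255,0);mm[m]=(0,0,255)
cv2.imwrite("pics/m0.png",cv2.resize(mm[150:270,150:350],None,fx=4,fy=4,interpolation=cv2.INTER_NEAREST))
E
```

```text
(180, 270) [ 12 158 179]
(195, 205) [ 10 154 126]
(205, 240) [ 60 117 157]
(150, 270) [ 12 158 198]
(217, 245) [ 63 129 168]
(230, 240) [ 62 126 172]
(172, 208) [ 10 153 118]
green [(array([184., 329.]), array([231.3, 269.5]), array([29.2, 51.7]), 44.07), (array([259., 218.]), array([514. ,  68.1]), array([ 86.8, 115.6]), 10.12), (array([195., 130.]), array([757.7, 236.7]), array([ 98.3, 120.8]), 12.1)]
wood [(array([228., 184.]), array([618.4, 145.9]), array([ 78.5, 187.9]), 28.21), (array([170., 181.]), array([621.5, 312. ]), array([11.2, 85.3]), 78.62)]
```

View pics/c0.png

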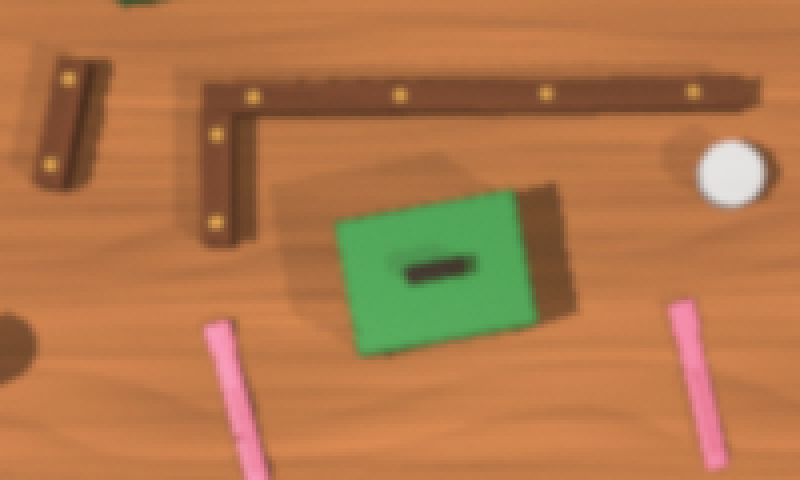

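View pics/m0.png

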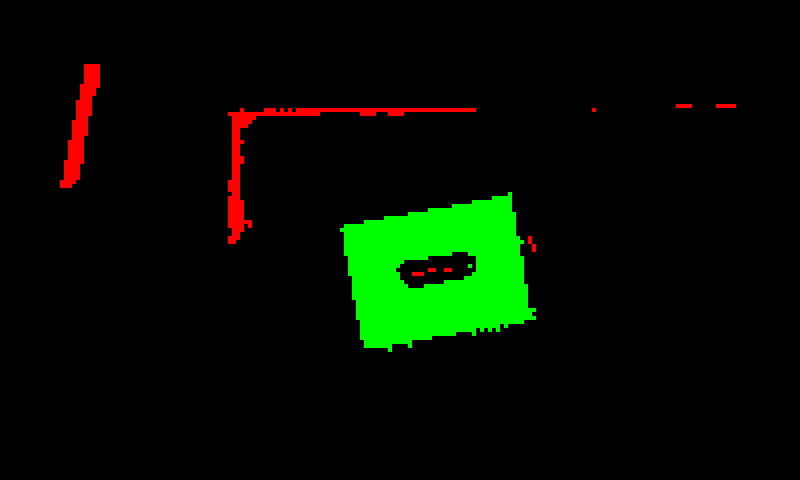

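Top view: the target box is at pixel (259,217). The batten runs along row ~173 with its stop at the left (205,192), and the tin is at (333,193). The mask catches only shadow on the wood, so I'll use the brass screws for the centrelines instead.

Run:
```python
from h import *
f=np.load("top0.npz");p=f["p"];h,g=masks(p)
m=(h[...,0]>15)&(h[...,0]<28)&(h[...,1]>110)&(h[...,2]>120)
w=np.zeros_like(m); w[165:215,195:335]=1
n,l,st,c=cv2.connectedComponentsWithStats((m&w).astype(np.uint8))
for i in range(1,n):
    if st[i,4]>2: print(st[i,4],c[i].round(1),ray("top",[c[i]],.026).round(4))
g2=(h[...,0]>50)&(h[...,0]<70)&(h[...,1]>100)&(h[...,2]>130);g2[:190]=0;g2[250:]=0
print(rect("top",g2,.055))
t=(h[...,1]<60)&(h[...,2]>150);t[:180]=0;t[210:]=0;t[:,:320]=0;t[:,350:]=0
print("tin",rect("top",t,.026))
k=(abs(h[...,0]-174)<8)&(h[...,1]>70)&(h[...,2]>150)
print("lev",rect("top",k,.008))
```

```text
8 [323.  172.5] [[ 0.638  -0.1054]]
8 [212.9 173.9] [[0.6391 0.1946]]
7 [249.7 173. ] [[0.6399 0.0942]]
9 [286. 173.] [[ 0.6383 -0.0046]]
8 [203.9 183.1] [[0.614  0.2191]]
5 [273. 197.] [[0.573  0.0317]]
4 [262.5 199. ] [[0.568  0.0602]]
4 [267.5 198. ] [[0.5705 0.0466]]
10 [254.5 200.4] [[0.5645 0.0819]]
4 [240.5 203. ] [[0.5581 0.1198]]
5 [246. 202.] [[0.5605 0.1049]]
8 [203.5 205. ] [[0.5542 0.22  ]]
14 [233.9 207.9] [[0.5449 0.1377]]
[(array([259., 218.]), array([514.9,  69.7]), array([ 88.4, 117.2]), 9.72)]
tin [(array([332., 193.]), array([ 581.4, -128.4]), array([43.3, 43.8]), 88.39)]
lev [(array([209., 251.]), array([431.2, 207.2]), array([114.6,  17.6]), 15.55), (array([324., 246.]), array([ 440. , -105.1]), array([114.1,  17.7]), 10.28)]
```

Run:
```python
from h import *
pi=np.pi; b=0.1696
c=np.array([.4706,.062]);d=np.array([np.cos(b),np.sin(b)])
pt=lambda k,z:[*(c+d*k),z]
gripper_to(.06)
movep(pt(-.05,.2),[pi,0,b]); movep(pt(-.05,.05),[pi,0,b]); move_l(pt(-.05,.012),.08)
print(observe()["eef_pos"],observe()["ft_force"])
print(move_l(pt(-.008,.012),.04)); print(observe()["ft_force"])
x=.527-.03
print(move_l([x,.068,.012],.03,rotation=[pi,0,-.005],max_force=30)); print(observe()["ft_force"])
print(move_l([.540,.068,.012],.03,max_force=15)); s=observe();print(s["eef_pos"],s["ft_force"],s["time_s"],s["opening"])
```

```text
[0.42185852 0.05351471 0.01250184] [-0.34961502  0.73054477  0.52016195]
False
[-1.53377573 -0.22494689  0.36927099]
False
[ 0.27070114  0.09793756 -0.62202852]
True
[0.52690251 0.06799766 0.0113285 ] [-0.37319431  0.05018827  0.56691887] 7.4583 0.05998945901579828
```

Run:
```python
from h import *
move_l([.47,.068,.012],.1); move_l([.44,.068,.2],.2)
p,_=get_image("top"); h,g=masks(p)
g2=(h[...,0]>50)&(h[...,0]<70)&(h[...,1]>100)&(h[...,2]>130);g2[:170]=0;g2[250:]=0
print(rect("top",g2,.055),observe()["time_s"])
cv2.imwrite("pics/c1.png",cv2.resize(p[120:300,120:380],None,fx=3,fy=3)[...,::-1])
for yaw in(np.pi/2,-np.pi/2): print(inverse_kinematics([.58,-.03,.05],[np.pi,0,yaw]))
```

```text
[(array([259., 192.]), array([582.2,  68.2]), array([117. ,  88.2]), 89.09)] 9.3083
[-1.87430986e-01  2.77781199e-01  1.76982707e+00 -4.44089210e-16
  1.09398439e+00 -1.87430986e-01]
None
```

View pics/c1.png

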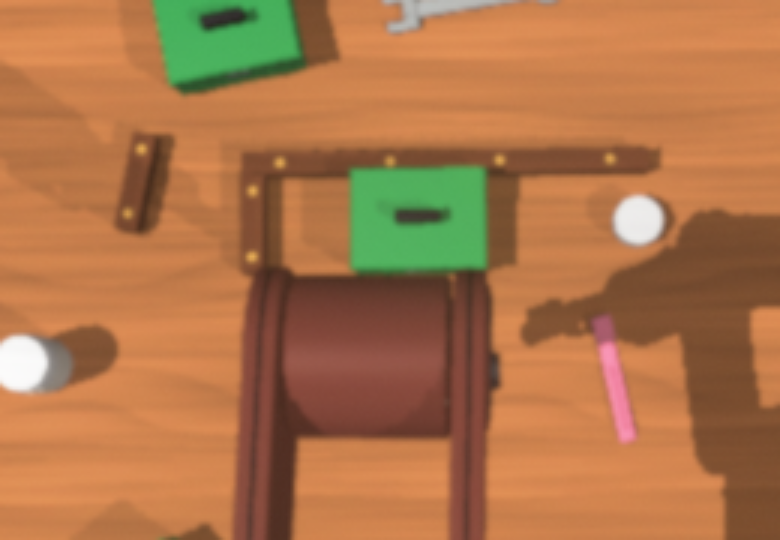

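The picture shows the box (crop 350–487, 168–272) flat against the batten. Next I'll slide it left to the stop.

Run:
```python
from h import *
pi=np.pi;r=[pi,0,pi/2-.005]
gripper_to(.035)
movep([.578,-.048,.2],r); move_l([.578,-.048,.018],.12)
print(move_l([.578,-.006,.018],.05,max_force=25))
print(move_l([.578,.095,.018],.04,max_force=18)); s=observe();print(s["eef_pos"],s["time_s"])
move_l([.578,.04,.018],.1); move_l([.578,.03,.2],.2)
gripper_to(.06)
movep([.46,.145,.2],[pi,0,-.005]); move_l([.46,.145,.014],.12)
print(move_l([.540,.145,.014],.04,max_force=15)); s=observe();print(s["eef_pos"],s["time_s"])
move_l([.47,.145,.014],.1); move_l([.45,.145,.2],.2); movep([.35,.0,.25],[pi,0,0])
p,_=get_image("top"); h,g=masks(p)
g2=(h[...,0]>50)&(h[...,0]<70)&(h[...,1]>100)&(h[...,2]>130);g2[:170]=0;g2[250:]=0
print(rect("top",g2,.055),observe()["time_s"])
cv2.imwrite("pics/c2.png",cv2.resize(p[120:300,120:380],None,fx=3,fy=3)[...,::-1])
```

```text
False
True
[0.57791899 0.07810001 0.01793507] 15.7833
True
[0.52721516 0.14491406 0.01310277] 22.5583
[(array([228., 193.]), array([583.5, 150.2]), array([117.3,  88.2]), 89.09)] 25.1667
```

View pics/c2.png

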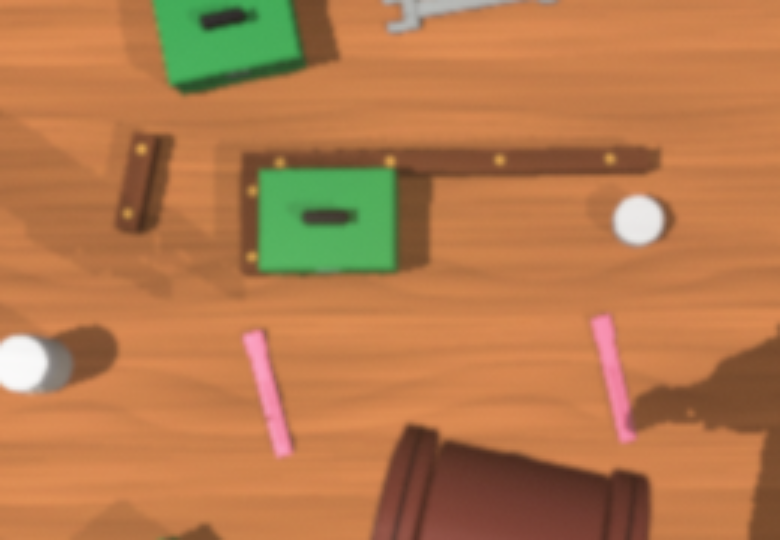

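The box (crop 258–397, 168–272) now sits square in the corner. The levers and the tin haven't moved, and the hand is clear.

```bash
python3 -c "
from plant import *
print(job_done())"
```

```text
the job is handed in; nothing more can be done
None
```

I pushed the box square into the corner against the batten and the stop and handed the job in at about 25 s; the last picture shows it within about 2 mm of the computed parked position, but no verdict came back.

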